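# Throw the feed selector into the marked notch

### The arm

A 6-joint arm with a two-finger parallel gripper is mounted at the origin on the work surface. World frame = base frame: x ahead of the robot, y to its left, z up, the work surface at z = 0. Lengths are in m, angles in degrees, forces in N, time in s.
With the tool pointing down it reaches from about 0.25 to 0.725 m from the base axis. Payload 9.7 kg.
Tool frame: the origin (TCP) lies on the centre line of the jaws, within the pads' length; the fingertips stand tip_extent ahead of it and the grasp point (between the pads) lies 3 mm ahead of it (tip_extent is the distance from the TCP to the fingertips, in m); z points along the fingers, y is the line along which they close (so a half turn about z gives the same grasp; the last joint's range is limited). The gripper opens to 85 mm and grips with 20 to 120 N. Pads are 22 mm wide; open, the fingers measure 114 mm over their backs; the gripper's body (76 mm by 85 mm) begins 54 mm behind the grasp point. The pads swing forward as they close: fully open they stand 13 mm farther back than shut.
Start: joints at [67.265, 4.979, 10.078, 95.1, 0, 90], TCP at [0.213, 0.507, 0.253] pointing down, gripper open.
Joint ranges: [-179.16, 179.16], [-48.56, 103.87], [-65.8, 70.77], [-126.05, 130.52], [-82.76, 87.17], [-180, 180]. Speed limits (degrees/s): [127.2, 127.2, 147.25, 180, 180, 180].

### API

Orientations are given as [roll, pitch, yaw] about the fixed x, y, z axes, in that order (R = Rz(yaw) Ry(pitch) Rx(roll)).
In Python, from workcell import * gives the robot as it stands.
- The arm moves only by the tool servo_tool, never from a script. Its argument "rows" is a list of rows, each an object with "offset": the shift along the tool's x, y, z as a fraction of full scale, a list of three; "yaw": the turn about the tool's z as a fraction of full scale; "claw": the closure, from 0 (fully open) to 1 (shut). A call has 1 to 12 rows; each row is the pose to reach, as a shift and turn from the pose commanded when the call began, along the tool's axes at that moment, turning the shorter way round; what a row does not reach only later rows make up. Full scale, the value 1, is 0.1 m for a shift and pi rad for a turn. A row lasts 1/8 s, in which the tool goes at most 62.5 mm and 10.7 degrees, less where a joint would pass 70% of its speed; a pose out of reach is approached as far as the arm can. A call with a number of a shift or a turn outside -1 to 1 is refused whole. A call with a gripper value outside its range is refused whole. The fingers move at their own pace and stop on an object; "squeeze" is the grip in N (left out, the last holds). Time passes only in rows, so rows that repeat a pose let the fingers close. It gives the time, the measured TCP pose, the force, the opening and the grip force at its end, in the units of the state.
- get_obs(): the state, without advancing time (a new reading comes with each control period).
- camera(name): name is "scene" or "top" or "wrist"; returns (picture, depth): 420x560x3 uint8, red, green, blue; 420x560 float32, m along the optical axis (not along the pixel's ray), 0 where there is no reading.
- camera_info(name): a dict with "fx", "fy", "cx", "cy" (pixels), "cam_to_world" (4x4, takes a point from camera to world coordinates); the wrist camera has in their place "hand_eye" (4x4, takes a point from camera to tool coordinates, whose origin is the TCP and whose axes are the flange's). Camera axes: x right, y up, looking along -z (the intrinsics and any distortion apply to the point x, -y, -z); pixel columns grow to the right and rows downward; lengths in m; the calibration is good to about 2 mm. The wrist camera is an equidistant fisheye: a pixel r from the principal point sees the ray r / f radians off the axis. A picture is of the moment at which its call begins: read the wrist's pose just before it. camera_info takes no time and is no camera call.
- job_done(): hands the job in; it is judged then, once.
The state is a dict: "time": time; "q": joint angles; "qd": joint speeds; "joint_efforts": joint torques, N m; "ee_pos": TCP position; "tcp_rot": TCP orientation; "wrist_force": force on the tool from outside, world axes, zero at the start; "torque": the same for the moment, N m; "opening": finger opening in m; "grasp_force": force on a finger pad.
Only numpy, scipy, OpenCV 4.12 (cv2) and the standard library are available. Lean on these libraries where they do the work, as an engineer would, in place of code of your own. Each camera call takes 0.05 s, during which the arm holds its last target. There are 200 camera calls.

### The job

Get the tube feed ready: press the nozzle cap of the mist-lubricant bottle fully down and let it spring back up. Then push the cup of the gearbox's feed lever down to free it from the comb, swing the lever sideways under the comb and let it rise fully home in the notch marked by the tall mushroom-headed marker. Do not let the lever rise into any other notch on the way, and leave the tube offcut and the wrench where they lie.

Things in the scene. Friction and masses are not known exactly. Their poses are not given: they have to be found in the camera images.
- gearbox: Green feed gearbox, 275 x 300 mm, cover 100 mm above the table, fixed. Origin: on the lever's vertical swing axis, at table height. At swing 0 the lever points from the axis along the gearbox's -x, towards the robot. Above the cover the comb stands in an arc about the axis: a rim (radius 116 to 138 mm, top 168 mm above the table) with six teeth outside it (radius 136 to 164 mm).
- comb_axis (a point): Point on the swing axis at the risen bar's height, 148 mm up. Comb teeth reach down to 140 mm, tops at 162 mm. The gaps between them are the notches, open below: a wide neutral gap (about swing -0.16 to 0.16) and four notches 18 mm wide near swing -0.59, -0.32, 0.32 and 0.59. The comb is clamped by hand, turned up to 0.035 rad either way: find the exact notch by feel or sight.
- swing (a joint): Swing of the lever about the vertical axis, rad; 0 is along the gearbox's -x, positive is counter-clockwise seen from above (the cup moves to -y), ends at -0.70 and 0.70. It stays where it is left; it starts in the neutral gap.
- dip (a joint): How far the lever is pushed down, rad; 0 is fully risen, 0.17 the bottom stop. A spring lifts it (about 4 N at the cup when up, 12 N at the bottom). Below a tooth the bar cannot rise above dip 0.10; it passes under the teeth only when dip is above about 0.11; in a notch or in the neutral gap it rises to 0. 0.10 rad is 22 mm at the cup.
- cup_floor (a point): Centre of the floor of the black cup on the lever's free end, 220 mm from the swing axis, 163 mm above the table when risen. The cup is an open-topped box, 52 mm (along the lever) x 62 mm (across) inside, walls 8 mm thick and 20 mm high above this floor. The lever's bar is 12 mm in diameter, 148 mm above the table when risen.
- bar_mark (a point): Point on the lever bar's centre line, 126 mm from the swing axis, straight below the middle of the comb's rim (where the markers stand).
- tall_marker: Brass marker with a mushroom head 32 mm in diameter, 30 mm tall, fixed on top of the comb's rim, 126 mm from the swing axis, beside the notch to be used; placed by hand, up to about 9 mm off that notch's middle. The other three notches have flat brass discs 18 mm in diameter and 5 mm tall. Origin: centre of its underside.
- mist_bottle: Aluminium mist-lubricant bottle, 68 mm in diameter, in a clamp on a 100 mm square base plate, fixed to the table; origin at the centre of its underside. It stands to the left or to the right of the gearbox.
- cap (a joint): Travel of the bottle's sprung nozzle cap, m: 0 is up, 0.010 fully down; about 3 N to start, 8 N fully down.
- cap_top (a point): Centre of the top of the white round nozzle cap, 42 mm in diameter, 184 mm above the table when up.
- offcut: Loose square steel tube offcut, 160 x 40 x 40 mm, lying on the table on the other side of the gearbox from the bottle; origin at the centre of its underside. To be left alone.
- wrench: Loose steel wrench, 190 mm long, lying on the table in front of the gearbox. To be left alone.

How it is judged:
By the outcome, as a careful person would: the job done as asked, in the order asked, and still so for the second after the job is handed in, with the robot touching nothing.
It also fails if it takes over 51 s, if anything falls off the work surface, if the arm or the gripper's body presses on something with over 40 N, if the wrist force passes 120 N, or if a joint passes its speed limit or range.

## Working session

There is one attempt and no reset: what is moved stays moved. The work goes in short steps, Python scripts to look and compute and a tool call to move; the robot and the scene stay as the last step left them, time stands still between calls to the robot, and variables do not carry over. Pictures are saved under pics/ and viewed, at most 10 in all, crops included, and the job is handed in when it is done.

Besides the shell and the picture viewer there is one more tool, called after ">>>" as name(argument=value, ...) on one line, values as JSON. servo_tool: Moves the arm, as the interface text tells. Its arguments: {"type":"object","properties":{"rows":{"type":"array"},"squeeze":{"type":"number"}},"required":["rows"]}

```bash
mkdir -p pics; ls
python3 - <<'E'
from workcell import *
import cv2, numpy as np
o=get_obs(); print({k:np.round(v,3).tolist() for k,v in o.items()})
print(o.keys())
for n in ("scene","top"):
    p,d=camera(n); i=camera_info(n); print(n,{k:np.round(v,4).tolist() for k,v in i.items()})
    cv2.imwrite(f"pics/{n}0.png",p[:,:,::-1]); np.savez(f"{n}0.npz",p=p,d=d)
print(camera_info("wrist"))
E
```

```text
pics
{'time': 0.0, 'q': [67.267, 5.012, 10.034, 95.1, 0.002, 90.0], 'qd': [-0.075, -0.075, 0.012, 0.092, 0.124, 0.023], 'joint_efforts': [0.001, -52.039, 46.48, 0.016, 0.0, 0.0], 'ee_pos': [0.212, 0.507, 0.253], 'tcp_rot': [-179.923, -0.002, 157.267], 'wrist_force': [-0.52, -0.899, -0.198], 'torque': [-0.046, -0.003, 0.008], 'grasp_force': 0.0, 'opening': 0.085}
dict_keys(['time', 'q', 'qd', 'joint_efforts', 'ee_pos', 'tcp_rot', 'wrist_force', 'torque', 'grasp_force', 'opening'])
scene {'fx': 505.0617, 'fy': 505.0617, 'cx': 277.5269, 'cy': 200.7573, 'cam_to_world': [[-0.5805, -0.5113, 0.6336, 1.2174], [0.8142, -0.3635, 0.4527, 0.4542], [-0.0011, 0.7787, 0.6274, 0.7739], [0.0, 0.0, 0.0, 1.0]]}
top {'fx': 453.977, 'fy': 453.977, 'cx': 275.0943, 'cy': 210.0357, 'cam_to_world': [[0.0975, 0.9752, -0.1988, 0.3624], [-0.9952, 0.0953, -0.0211, -0.0309], [-0.0016, 0.1999, 0.9798, 1.1859], [0.0, 0.0, 0.0, 1.0]]}
{'fx': 325.19226210127806, 'fy': 325.19226210127806, 'cx': 278.28561345855036, 'cy': 214.45991356249596, 'hand_eye': array([[ 7.16625504e-05,  9.48228696e-01,  3.17588311e-01,
         8.20591705e-02],
       [ 9.99999674e-01,  1.87624294e-04, -7.85838954e-04,
        -1.03103466e-03],
       [-8.04742329e-04,  3.17588264e-01, -9.48228373e-01,
        -1.20619565e-01],
       [ 0.00000000e+00,  0.00000000e+00,  0.00000000e+00,
         1.00000000e+00]])}
```

View pics/top0.png

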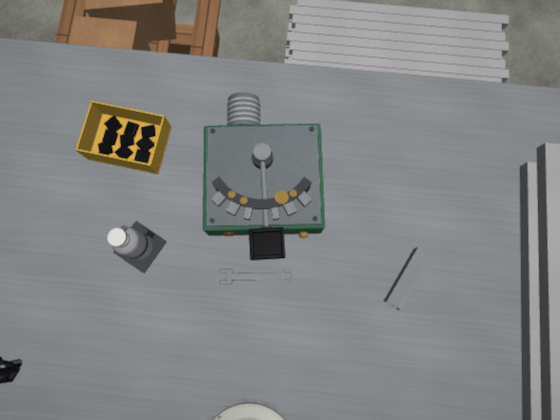

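View pics/scene0.png

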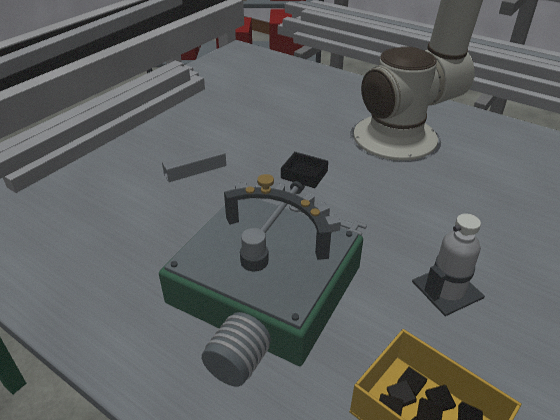

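The top view shows the cap at about (118,237), the hub at (262,152), the cup at (267,243) and the tall marker at (282,198). The flat discs are at (231,194), (244,200) and (293,193). The target is therefore the inner notch on the -y side, near swing +0.32.

```bash
cat > h.py <<'E'
import numpy as np, cv2
from workcell import *
def ray(n,uv):
    i=camera_info(n); M=i["cam_to_world"]; u,v=uv
    d=M[:3,:3]@np.array([(u-i["cx"])/i["fx"],-(v-i["cy"])/i["fy"],-1.]); return M[:3,3],d
def onz(n,uv,z):
    o,d=ray(n,uv); return o+d*(z-o[2])/d[2]
def cross(n1,uv1,n2,uv2):
    o1,d1=ray(n1,uv1);o2,d2=ray(n2,uv2)
    s=np.linalg.lstsq(np.c_[d1,-d2],o2-o1,rcond=None)[0]
    a,b=o1+s[0]*d1,o2+s[1]*d2; return (a+b)/2,np.linalg.norm(a-b)
def dpt(n,uv,d): 
    o,r=ray(n,uv); return o+r*d[int(round(uv[1])),int(round(uv[0]))]
def blobs(m,amin=8):
    n,l,s,c=cv2.connectedComponentsWithStats(m.astype(np.uint8))
    return [(c[k].round(2).tolist(),int(s[k,4]),s[k,:4].tolist()) for k in range(1,n) if s[k,4]>=amin]
E
python3 - <<'E'
from h import *
for n,roi in (("top",(95,85,330,280)),("scene",(200,140,500,310))):
    z=np.load(n+"0.npz");p,d=z["p"],z["d"]
    hsv=cv2.cvtColor(p,cv2.COLOR_RGB2HSV); M=np.zeros(d.shape,bool); M[roi[1]:roi[3],roi[0]:roi[2]]=1
    brass=M&(hsv[...,0]>8)&(hsv[...,0]<24)&(hsv[...,1]>110)&(hsv[...,2]>70)
    white=M&(hsv[...,1]<40)&(hsv[...,2]>190)
    black=M&(hsv[...,2]<45)
    for nm,m in (("brass",brass),("white",white),("black",black)):
        for c,a,b in blobs(m):
            if a<1500: print(n,nm,c,a,b,dpt(n,c,d).round(4))
z=np.load("top0.npz");c=cv2.resize(z["p"][140:265,195:335],None,fx=5.5,fy=4.7,interpolation=cv2.INTER_CUBIC)
c=cv2.resize(z["p"][140:265,195:335],None,fx=4.8,fy=4.8,interpolation=cv2.INTER_CUBIC)
cv2.imwrite("pics/topc.png",c[:,:,::-1])
E
```

```text
top brass [231.24, 194.0] 41 [228, 191, 7, 7] [0.5951 0.0945 0.1746]
top brass [281.18, 197.15] 146 [275, 191, 14, 14] [ 0.5935 -0.0203  0.1975]
top brass [292.67, 193.0] 42 [289, 190, 8, 7] [ 0.6113 -0.0453  0.1738]
top brass [243.33, 200.0] 42 [240, 197, 8, 7] [0.5841 0.0655 0.1731]
top brass [228.81, 233.08] 26 [224, 232, 10, 3] [0.5199 0.1022 0.0668]
top brass [303.0, 234.0] 35 [300, 232, 7, 5] [ 0.54   -0.0832  0.0383]
top white [116.02, 236.64] 245 [108, 228, 17, 18] [0.4708 0.3367 0.1857]
top black [109.29, 135.8] 427 [99, 116, 22, 38] [0.7591 0.4612 0.0218]
top black [126.93, 139.93] 391 [116, 122, 23, 36] [0.7472 0.4062 0.0363]
top black [144.82, 143.75] 418 [135, 126, 20, 36] [0.7439 0.3597 0.0283]
top black [256.62, 165.5] 8 [254, 163, 6, 5] [0.6852 0.0479 0.1187]
top black [266.22, 242.9] 1019 [248, 228, 37, 32] [0.4922 0.0037 0.1635]
top black [149.78, 233.63] 27 [147, 231, 7, 6] [0.5018 0.3037 0.0472]
scene brass [265.19, 179.12] 119 [258, 175, 16, 10] [ 0.5972 -0.0178  0.1995]
scene brass [249.3, 189.48] 33 [246, 187, 8, 6] [ 0.6151 -0.0435  0.1742]
scene brass [265.15
[... 449 characters left out ...]
7, 228.9] 10 [453, 227, 5, 4] [0.4986 0.3238 0.1774]
scene black [255.01, 263.92] 184 [240, 254, 28, 17] [0.7264 0.0538 0.1196]
scene black [357.56, 259.78] 9 [355, 258, 5, 5] [0.5395 0.168  0.0424]
scene black [439.0, 283.2] 485 [425, 268, 49, 33] [0.5196 0.3281 0.058 ]
scene black [347.56, 284.0] 9 [345, 281, 6, 7] [0.5827 0.1722 0.0122]
scene black [425.43, 294.57] 44 [412, 281, 28, 29] [0.5109 0.308  0.0039]
scene black [339.25, 285.0] 8 [338, 282, 4, 7] [0.6369 0.18   0.064 ]
scene black [479.36, 298.73] 11 [475, 297, 9, 5] [0.4622 0.3983 0.0064]
scene black [335.88, 302.62] 8 [334, 301, 4, 5] [0.6415 0.1793 0.0177]
scene black [465.0, 305.53] 17 [457, 302, 17, 8] [0.4941 0.3812 0.0055]
```

View pics/topc.png

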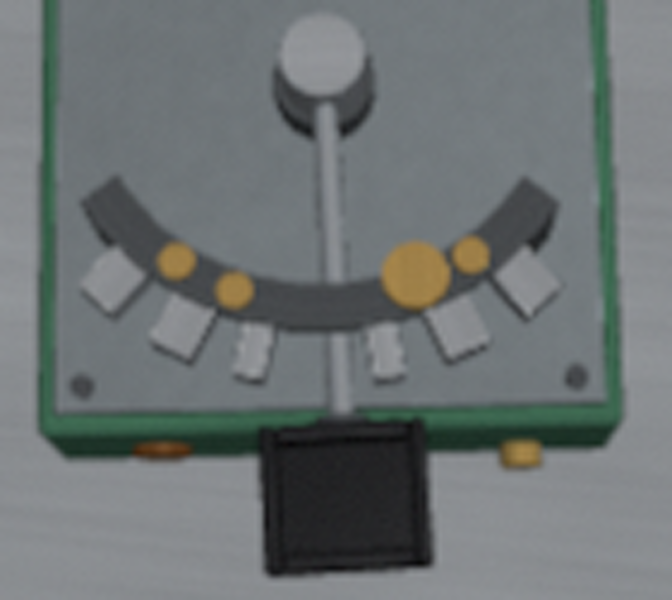

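The crop shows the six teeth, with the tall marker between the 4th tooth (386,350) and the 5th (457,325). The lever sits in the neutral gap. Next I compute the axis, the swing angles, the tooth edges and the cap position.

Run:
```python
from h import *
import workcell; print([k for k in dir(workcell) if not k.startswith('_')])
tp=lambda c:(195+(c[0]+.5)/4.8-.5,140+(c[1]+.5)/4.8-.5)
z=np.load("top0.npz");p,d=z["p"],z["d"]
# world map of each camera
def wmap(n):
    z=np.load(n+"0.npz");d=z["d"];i=camera_info(n);M=i["cam_to_world"]
    v,u=np.mgrid[:420,:560]; P=np.stack([(u-i["cx"])/i["fx"]*d,-(v-i["cy"])/i["fy"]*d,-d],-1)
    return P@M[:3,:3].T+M[:3,3]
W={n:wmap(n) for n in("top","scene")}
ax0=np.array([.71,.02])
for n in W:
    w=W[n]; near=np.hypot(w[...,0]-.71,w[...,1]-.02)<.045
    hz=w[...,2][near]; print(n,"hub z pct",np.percentile(hz,[50,80,90,97]).round(4))
    top=near&(w[...,2]>np.percentile(hz,97)-.004)
    for c,a,b in blobs(top,30):
        q=w[top]; print(n,"hub top",c,a,b,q.mean(0).round(4), onz(n,c,q[:,2].mean()).round(4))
    # cap
    cp=(np.hypot(w[...,0]-.47,w[...,1]-.337)<.035)&(w[...,2]>.178); 
    print(n,"cap",blobs(cp,20),w[cp].mean(0).round(4),w[cp].min(0).round(4),w[cp].max(0).round(4))
    cu=(np.abs(w[...,0]-.49)<.05)&(np.abs(w[...,1]-.003)<.05)&(w[...,2]>.150)
    cu=cu&((p if n=='top' else np.load('scene0.npz')['p']).max(2)<60)
    r=cv2.minAreaRect(w[cu][:,:2].astype(np.float32)*1000); print(n,"cup rect",r,w[cu].mean(0).round(4),np.percentile(w[cu][:,2],[10,50,95]))
for nm,c,zz in [("tooth",(113,281),.162),("t",(183,327),.162),("t",(254,350),.162),("t",(386,350),.162),("t",(457,325),.162),("t",(527,280),.162),
 ("disc",(176,261),.173),("disc",(235,290),.173),("disc",(470,255),.173),("tall",(416,275),.198),("hub",(321,55),.14)]:
    print(nm,onz("top",tp(c),zz).round(4))
print("tall2",cross("top",(281.18,197.15),"scene",(265.19,179.12)))
```

```text
['PlanningError', 'camera', 'camera_info', 'get_obs', 'job_done', 'tip_extent']
top hub z pct [0.1037 0.1651 0.1672 0.1689]
top hub top [261.67, 151.23] 203 [253, 143, 19, 18] [0.7064 0.0361 0.1671] [0.7065 0.0362 0.1671]
top cap [([117.46, 236.81], 297, [108, 226, 19, 21])] [0.4709 0.3339 0.1846] [0.4498 0.3148 0.178 ] [0.4968 0.3559 0.1896]
top cup rect ((493.40411376953125, 2.7426910400390625), (76.06018829345703, 76.47823333740234), 8.83952808380127) [0.4911 0.0029 0.1712] [0.16188545 0.16546906 0.18526247]
scene hub z pct [0.1244 0.1638 0.1668 0.1681]
scene hub top [253.0, 235.96] 331 [241, 228, 25, 18] [0.7099 0.0384 0.1669] [0.7099 0.0384 0.1669]
scene cap [([467.32, 222.26], 370, [453, 213, 28, 19])] [0.4768 0.3371 0.1842] [0.4518 0.3175 0.1782] [0.503  0.3577 0.1876]
scene cup rect ((497.9654235839844, 5.079475402832031), (80.52742767333984, 77.4095687866211), 8.832149505615234) [0.4968 0.0057 0.1724] [0.16173958 0.17272872 0.18478207]
tooth [0.5852 0.1251 0.162 ]
t [0.566  0.0888 0.162 ]
t [0.5581 0.0537 0.162 ]
t [ 0.5643 -0.0093  0.162 ]
t [ 0.5798 -0.042   0.162 ]
t [ 0.6051 -0.0736  0.162 ]
disc [0.5955 0.0946 0.173 ]
disc [0.5841 0.065  0.173 ]
disc [ 0.6121 -0.0449  0.173 ]
tall [ 0.5939 -0.0204  0.198 ]
hub [0.716  0.0385 0.14  ]
tall2 (array([ 0.59376823, -0.02033901,  0.19633938]), np.float64(0.00013263705826395888))
```

Run:
```python
from h import *
import workcell; print("tip",tip_extent() if callable(tip_extent) else tip_extent)
T=np.array([[.5852,.1251],[.566,.0888],[.5581,.0537],[.5643,-.0093],[.5798,-.042],[.6051,-.0736]])
D=np.array([[.5955,.0946],[.5841,.065],[.6121,-.0449],[.5939,-.0204]])
C=np.array([.4925,.0035])
from scipy.optimize import least_squares
f=lambda a:np.r_[np.hypot(*(T-a).T)-.150,np.hypot(*(D-a).T)-.126]
s=least_squares(f,[.706,.036]);print(s.x,(s.fun*1e3).round(1))
for a in (s.x,np.array([.7065,.0365])):
    ang=lambda P:np.arctan2(-(P-a)[...,1],-(P-a)[...,0])  # ccw angle of dir from -x: v rotated by pi
    # tool: dir = pi+th ; v=-(cos th, sin th)
    t=ang(T);print("teeth",t.round(3),"mid",t.mean().round(3),"notch mids rel",((t[1:]+t[:-1])/2).round(3))
    print("disc",ang(D).round(3),"lever",ang(C).round(3),np.hypot(*(C-a)))
o=get_obs();print(o["time"],o["ee_pos"],o["tcp_rot"])
```

```text
tip 0.022
[0.70697479 0.03697117] [ 0.3  0.2 -0.2 -0.  -0.3  0.3 -0.5  0.  -0.7  0.8]
teeth [-0.626 -0.352 -0.112  0.314  0.556  0.826] mid 0.101 notch mids rel [-0.489 -0.232  0.101  0.435  0.691]
disc [-0.477 -0.224  0.712  0.47 ] lever 0.155 0.21707085444908522
teeth [-0.631 -0.356 -0.115  0.312  0.555  0.827] mid 0.098 notch mids rel [-0.494 -0.236  0.098  0.433  0.691]
disc [-0.482 -0.229  0.712  0.468] lever 0.153 0.21652944372532806
0.1 [0.21247611 0.50711183 0.25263203] [-1.79930169e+02 -1.03205818e-03  1.57265992e+02]
```

>>> servo_tool(rows=[{"offset": [-0.5,-0.1,0],"yaw": 0,"claw": 1},{"offset": [-1,-0.2,0],"yaw": 0,"claw": 1},{"offset": [-1,-0.2,0],"yaw": 0,"claw": 1}])

```text
time: 0.48
ee_pos: [0.2991, 0.4485, 0.253]
tcp_rot: [-180.0, 0.0, 157.1]
wrist_force: [0.9, 0.1, -0.4]
opening: 0.0322
grasp_force: 0.0
```

>>> servo_tool(rows=[{"offset": [-0.5,-0.1,0],"yaw": 0,"claw": 1},{"offset": [-1,-0.2,0],"yaw": 0,"claw": 1},{"offset": [-1,-0.2,0],"yaw": 0,"claw": 1}])

```text
time: 0.85
ee_pos: [0.3832, 0.3918, 0.2528]
tcp_rot: [-180.0, -0.0, 157.1]
wrist_force: [-1.1, 0.3, -0.0]
opening: 0.0001
grasp_force: 0.0
```

>>> servo_tool(rows=[{"offset": [-0.5,-0.1,0],"yaw": 0,"claw": 1},{"offset": [-1,-0.2,0],"yaw": 0,"claw": 1},{"offset": [-1,-0.2,0],"yaw": 0,"claw": 1}])

```text
time: 1.23
ee_pos: [0.4673, 0.3352, 0.2525]
tcp_rot: [-179.9, -0.0, 157.1]
wrist_force: [-0.5, 0.7, -0.1]
opening: -0.0003
grasp_force: 0.0
```

>>> servo_tool(rows=[{"offset": [-0.04,0.02,0.25],"yaw": 0,"claw": 1},{"offset": [-0.04,0.02,0.36],"yaw": 0,"claw": 1},{"offset": [-0.04,0.02,0.36],"yaw": 0,"claw": 1},{"offset": [-0.04,0.02,0.36],"yaw": 0,"claw": 1}])

```text
time: 1.72
ee_pos: [0.4701, 0.3369, 0.2182]
tcp_rot: [180.0, 0.0, 157.3]
wrist_force: [-0.3, -0.1, 0.2]
opening: 0.0003
grasp_force: 0.0
```

Run:
```python
from h import *
p,d=camera("wrist");q,_=camera("scene")
cv2.imwrite("pics/w1.png",np.hstack([p,cv2.resize(q[130:330,340:540],(420,420),interpolation=cv2.INTER_CUBIC)])[:,180:,::-1])
print(get_obs()["ee_pos"],get_obs()["wrist_force"])
```

```text
[0.47043384 0.33668057 0.21824207] [ 0.03843793 -0.48772844 -0.24333391]
```

View pics/w1.png

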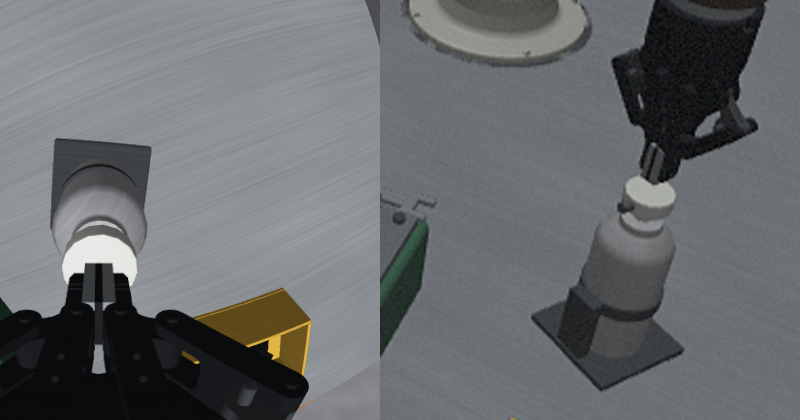

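The fingers are centred over the cap, with the tips just above it. Now I press.

>>> servo_tool(rows=[{"offset": [0,0,0.08],"yaw": 0,"claw": 1},{"offset": [0,0,0.14],"yaw": 0,"claw": 1},{"offset": [0,0,0.17],"yaw": 0,"claw": 1},{"offset": [0,0,0.17],"yaw": 0,"claw": 1}])

```text
time: 2.33
ee_pos: [0.4706, 0.3364, 0.2006]
tcp_rot: [180.0, 0.0, 157.3]
wrist_force: [-0.3, 1.2, 5.1]
opening: 0.0003
grasp_force: 2.7
```

>>> servo_tool(rows=[{"offset": [0,0,0.04],"yaw": 0,"claw": 1},{"offset": [0,0,0.06],"yaw": 0,"claw": 1},{"offset": [0,0,0.07],"yaw": 0,"claw": 1},{"offset": [0,0,0.07],"yaw": 0,"claw": 1}])

```text
time: 2.82
ee_pos: [0.4706, 0.3364, 0.1959]
tcp_rot: [179.8, 0.1, 157.3]
wrist_force: [-3.9, -1.7, 16.9]
opening: 0.0
grasp_force: 8.8
```

>>> servo_tool(rows=[{"offset": [0,0,0.02],"yaw": 0,"claw": 1},{"offset": [0,0,0.02],"yaw": 0,"claw": 1},{"offset": [0,0,-0.1],"yaw": 0,"claw": 1},{"offset": [0,0,-0.4],"yaw": 0,"claw": 1},{"offset": [0,0,-0.7],"yaw": 0,"claw": 1},{"offset": [0,0,-0.7],"yaw": 0,"claw": 1}])

```text
time: 3.58
ee_pos: [0.471, 0.3365, 0.2654]
tcp_rot: [179.9, 0.1, 157.3]
wrist_force: [-0.1, 0.2, -1.1]
opening: -0.0003
grasp_force: 0.0
```

>>> servo_tool(rows=[{"offset": [-0.23,-0.5,0],"yaw": 0,"claw": 1},{"offset": [-0.47,-1,0],"yaw": 0,"claw": 1},{"offset": [-0.47,-1,0],"yaw": 0,"claw": 1}])

```text
time: 3.95
ee_pos: [0.4751, 0.223, 0.2626]
tcp_rot: [-179.9, -0.0, 157.1]
wrist_force: [0.5, 0.0, 0.8]
opening: -0.0001
grasp_force: 0.0
```

>>> servo_tool(rows=[{"offset": [-0.23,-0.5,0],"yaw": 0,"claw": 1},{"offset": [-0.47,-1,0],"yaw": 0,"claw": 1},{"offset": [-0.47,-1,0],"yaw": 0,"claw": 1}])

```text
time: 4.32
ee_pos: [0.4799, 0.1133, 0.2625]
tcp_rot: [-180.0, -0.0, 157.1]
wrist_force: [0.0, 0.6, 0.1]
opening: -0.0
grasp_force: 0.0
```

>>> servo_tool(rows=[{"offset": [-0.23,-0.5,0],"yaw": -0.06,"claw": 0.75},{"offset": [-0.47,-1,0],"yaw": -0.12,"claw": 0.75},{"offset": [-0.47,-1,0],"yaw": -0.176,"claw": 0.75},{"offset": [-0.47,-1,0],"yaw": -0.176,"claw": 0.75},{"offset": [-0.47,-1,0],"yaw": -0.176,"claw": 0.75}])

```text
time: 4.95
ee_pos: [0.4847, 0.0062, 0.2628]
tcp_rot: [180.0, -0.0, -171.2]
wrist_force: [0.9, -0.1, 0.6]
opening: 0.0215
grasp_force: 0.0
```

Run:
```python
from h import *
print(get_obs()["ee_pos"],get_obs()["tcp_rot"],get_obs()["opening"])
p,d=camera("wrist");q,dq=camera("scene")
cv2.imwrite("pics/w2.png",np.hstack([p[:,100:500],cv2.resize(q[90:290,200:390],(400,420),interpolation=cv2.INTER_CUBIC)])[:,:,::-1])
w=dq[215:230,460:475]; print(np.median([dpt("scene",(u,v),dq)[2] for u in range(462,473) for v in range(218,226)]))
```

```text
[0.48472516 0.0062101  0.262831  ] [ 1.79979955e+02 -3.48238739e-02 -1.71175654e+02] 0.02149682081710516
0.18505779380542192
```

View pics/w2.png

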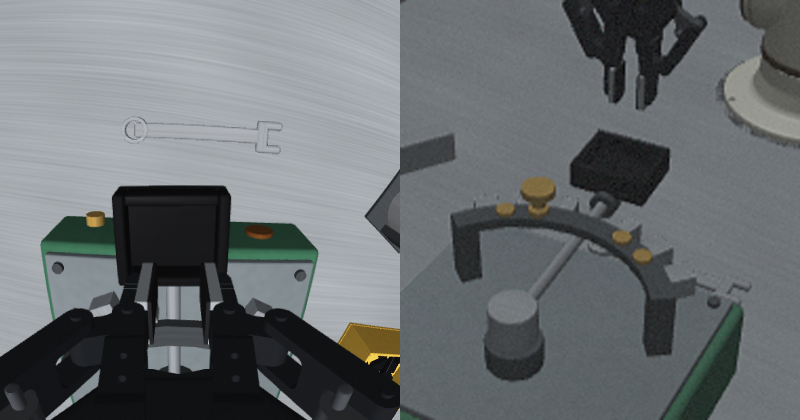

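The cap has sprung back up: its top is at 0.185. The cup sits about 4 mm to -y of the fingers, so I correct for that and go down into it.

>>> servo_tool(rows=[{"offset": [0.02,-0.04,0.3],"yaw": 0,"claw": 0.75},{"offset": [0.02,-0.04,0.6],"yaw": 0,"claw": 0.75},{"offset": [0.02,-0.04,0.72],"yaw": 0,"claw": 0.75},{"offset": [0.02,-0.04,0.72],"yaw": 0,"claw": 0.75}])

```text
time: 5.55
ee_pos: [0.483, 0.0012, 0.1911]
tcp_rot: [180.0, -0.0, -171.1]
wrist_force: [-0.1, -1.2, 0.2]
opening: 0.0213
grasp_force: 0.0
```

>>> servo_tool(rows=[{"offset": [0,0,0.05],"yaw": 0,"claw": 0.75},{"offset": [0,0,0.1],"yaw": 0,"claw": 0.75},{"offset": [0,0,0.1],"yaw": 0,"claw": 0.75}])

```text
time: 5.92
ee_pos: [0.4837, 0.0009, 0.1817]
tcp_rot: [-180.0, 0.1, -171.1]
wrist_force: [0.8, 0.9, 3.3]
opening: 0.0214
grasp_force: 1.6
```

>>> servo_tool(rows=[{"offset": [0,0,0.1],"yaw": 0,"claw": 0.75},{"offset": [0,0,0.2],"yaw": 0,"claw": 0.75},{"offset": [0,0,0.28],"yaw": 0,"claw": 0.75},{"offset": [0,0,0.32],"yaw": 0,"claw": 0.75},{"offset": [0,0,0.32],"yaw": 0,"claw": 0.75}])

```text
time: 6.55
ee_pos: [0.4843, 0.0009, 0.1508]
tcp_rot: [-180.0, 0.2, -171.1]
wrist_force: [0.8, 1.6, 10.7]
opening: 0.021
grasp_force: 5.3
```

>>> servo_tool(rows=[{"offset": [0,-0.07,0],"yaw": -0.01,"claw": 0.75},{"offset": [0,-0.145,0],"yaw": -0.021,"claw": 0.75},{"offset": [-0.01,-0.22,0],"yaw": -0.031,"claw": 0.75},{"offset": [-0.02,-0.29,0],"yaw": -0.042,"claw": 0.75},{"offset": [-0.03,-0.365,0],"yaw": -0.053,"claw": 0.75},{"offset": [-0.04,-0.44,0],"yaw": -0.063,"claw": 0.75},{"offset": [-0.055,-0.51,0],"yaw": -0.074,"claw": 0.75},{"offset": [-0.07,-0.57,0],"yaw": -0.084,"claw": 0.75},{"offset": [-0.07,-0.57,0],"yaw": -0.084,"claw": 0.75}])

```text
time: 7.68
ee_pos: [0.5005, -0.0548, 0.1513]
tcp_rot: [-179.9, 0.2, -155.9]
wrist_force: [2.0, -0.2, 11.2]
opening: 0.0215
grasp_force: 5.2
```

```bash
cat > look.py <<'E'
from h import *
import sys
o=get_obs();print(o["ee_pos"].round(4) if hasattr(o["ee_pos"],'round') else o["ee_pos"],np.round(o["wrist_force"],1))
a=np.array([.707,.037]); e=np.array(o["ee_pos"])[:2]-a; print("tcp th",np.arctan2(-e[1],-e[0]),"r",np.hypot(*e))
p,d=camera("wrist");q,dq=camera("scene");t,dt=camera("top")
np.savez("cur.npz",p=p,d=d,q=q,dq=dq,t=t,dt=dt)
cv2.imwrite(f"pics/{sys.argv[1]}.png",np.hstack([cv2.resize(t[140:280,215:345],(390,420),interpolation=cv2.INTER_CUBIC),cv2.resize(q[90:290,200:390],(400,420),interpolation=cv2.INTER_CUBIC)])[:,:,::-1])
E
python3 look.py s1
```

```text
[ 0.5005 -0.0548  0.1513] [ 2.  -0.2 11.2]
tcp th 0.4184633797409442 r 0.22597560935419161
```

View pics/s1.png

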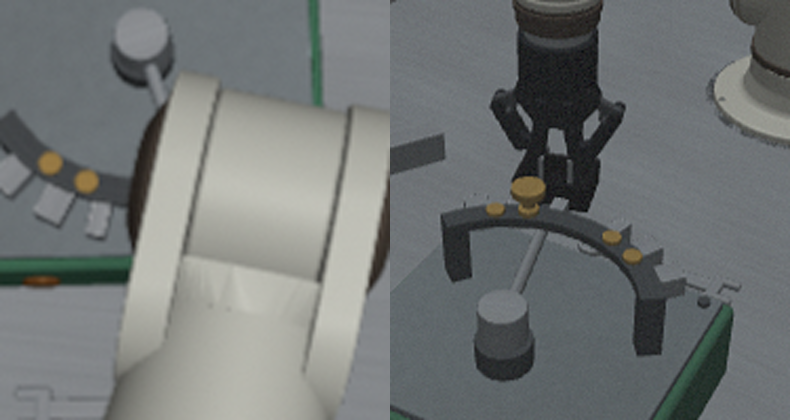

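```bash
cat > bar.py <<'E'
from h import *
def proj(n,P):
    i=camera_info(n);M=np.linalg.inv(i["cam_to_world"]);c=M[:3,:3]@P+M[:3,3]
    return i["cx"]+i["fx"]*c[0]/-c[2], i["cy"]-i["fy"]*c[1]/-c[2]
def barth(q,dip,guess,a=np.array([.707,.037])):
    g=cv2.cvtColor(q,cv2.COLOR_RGB2GRAY).astype(np.float32); out=[]
    for r in np.arange(.045,.10,.004):
        f=lambda th:np.array([a[0]-r*np.cos(th),a[1]-r*np.sin(th),.148-r*np.sin(dip)])
        ths=np.linspace(guess-.35,guess+.35,141)
        uv=np.array([proj("scene",f(t)) for t in ths],np.float32)
        s=cv2.remap(g,uv[:,:1],uv[:,1:],cv2.INTER_LINEAR)[:,0]
        s=cv2.GaussianBlur(s[:,None],(1,9),1.5)[:,0]
        w=np.clip(s-np.percentile(s,70),0,None)**2*(np.hypot(ths-guess,0)<.25); out.append((ths*w).sum()/w.sum())
    return np.round(out,3),np.median(out)
if __name__=="__main__":
    print(barth(np.load("scene0.npz")["p"],0,.155)); print(barth(np.load("cur.npz")["q"],.14,.42))
E
python3 bar.py
python3 - <<'E'
from h import *
z=np.load("cur.npz");cv2.imwrite("pics/w3.png",np.hstack([cv2.resize(z["p"][150:330,190:370],(420,420),interpolation=cv2.INTER_CUBIC),cv2.resize(z["q"][165:265,230:320],(378,420),interpolation=cv2.INTER_CUBIC)])[:,:,::-1])
E
```

```text
(array([0.251, 0.257, 0.238, 0.23 , 0.228, 0.225, 0.22 , 0.217, 0.216,
       0.213, 0.205, 0.207, 0.206, 0.203]), np.float64(0.21887383686636852))Traceback (most recent call last):
  File "bar.py", line 16, in <module>
    print(barth(np.load("scene0.npz")["p"],0,.155)); print(barth(np.load("cur.npz")["q"],.14,.42))
                                                           ~~~~~^^^^^^^^^^^^^^^^^^^^^^^^^^^^^^^^^
  File "bar.py", line 10, in barth
    uv=np.array([proj("scene",f(t)) for t in ths],np.float32)
                 ~~~~^^^^^^^^^^^^^^
  File "bar.py", line 3, in proj
    i=camera_info(n);M=np.linalg.inv(i["cam_to_world"]);c=M[:3,:3]@P+M[:3,3]
ValueError: time passes only in moves, steps and waits
```

View pics/w3.png

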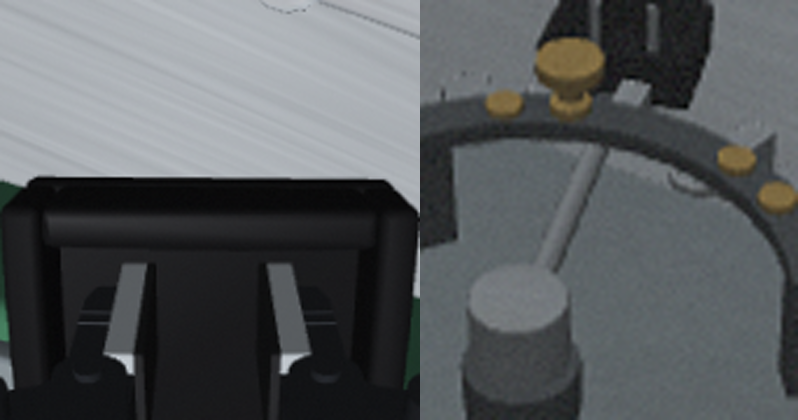

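Seen in the wrist view, the cup is centred on the fingers, so the lever is at about 0.415 and the notch at about 0.42. I let it rise a little and check the force.

>>> servo_tool(rows=[{"offset": [0,-0.01,-0.05],"yaw": 0,"claw": 0.75},{"offset": [0,-0.01,-0.1],"yaw": 0,"claw": 0.75},{"offset": [0,-0.01,-0.15],"yaw": 0,"claw": 0.75},{"offset": [0,-0.01,-0.15],"yaw": 0,"claw": 0.75}])

```text
time: 8.32
ee_pos: [0.5001, -0.0554, 0.166]
tcp_rot: [-179.9, 0.1, -155.9]
wrist_force: [0.7, 0.5, 7.0]
opening: 0.0215
grasp_force: 3.5
```

The force is still 7 N above the tooth level, so the bar is in the notch. I let it rise all the way.

>>> servo_tool(rows=[{"offset": [0,0,-0.06],"yaw": 0,"claw": 0.75},{"offset": [0,0,-0.12],"yaw": 0,"claw": 0.75},{"offset": [0,0,-0.12],"yaw": 0,"claw": 0.75}])

```text
time: 8.7
ee_pos: [0.5001, -0.0554, 0.1776]
tcp_rot: [-179.9, 0.1, -155.9]
wrist_force: [2.4, 0.5, 3.4]
opening: 0.0214
grasp_force: 2.1
```

>>> servo_tool(rows=[{"offset": [0,0,-0.1],"yaw": 0,"claw": 0.75},{"offset": [0,0,-0.4],"yaw": 0,"claw": 0.75},{"offset": [0,0,-0.9],"yaw": 0,"claw": 0.75},{"offset": [0,0,-0.9],"yaw": 0,"claw": 0.75}])

```text
time: 9.2
ee_pos: [0.5002, -0.0554, 0.2701]
tcp_rot: [-179.9, 0.2, -155.9]
wrist_force: [0.0, -0.4, -0.4]
opening: 0.0214
grasp_force: 0.0
```

>>> servo_tool(rows=[{"offset": [0.5,0.5,0],"yaw": 0,"claw": 0.75},{"offset": [1,1,0],"yaw": 0,"claw": 0.75},{"offset": [1,1,0],"yaw": 0,"claw": 0.75}])

```text
time: 9.57
ee_pos: [0.3647, -0.0041, 0.2662]
tcp_rot: [180.0, -0.0, -155.9]
wrist_force: [0.2, 0.2, 0.3]
opening: 0.0212
grasp_force: 0.0
```

>>> servo_tool(rows=[{"offset": [0,0.5,0],"yaw": 0,"claw": 0.75},{"offset": [0,1,0],"yaw": 0,"claw": 0.75},{"offset": [0,1,0],"yaw": 0,"claw": 0.75}])

```text
time: 9.95
ee_pos: [0.3256, 0.0887, 0.266]
tcp_rot: [180.0, -0.0, -155.6]
wrist_force: [0.1, -0.0, -0.1]
opening: 0.0213
grasp_force: 0.0
```

```bash
python3 look.py s2
python3 - <<'E'
from h import *
z=np.load("cur.npz")
i=camera_info("scene");M=i["cam_to_world"]
d=z["dq"];v,u=np.mgrid[:420,:560];P=np.stack([(u-i["cx"])/i["fx"]*d,-(v-i["cy"])/i["fy"]*d,-d],-1)@M[:3,:3].T+M[:3,3]
m=(np.hypot(P[...,0]-.506,P[...,1]+.053)<.02); print("cup floor z (text 163)",np.percentile(P[m][:,2],[10,50,90]))
E
```

```text
[0.3256 0.0887 0.266 ] [ 0.1 -0.  -0.1]
tcp th -0.13468049817833921 r 0.3848771728766393
cup floor z (text 163) [0.16284273 0.16434182 0.16538779]
```

View pics/s2.png

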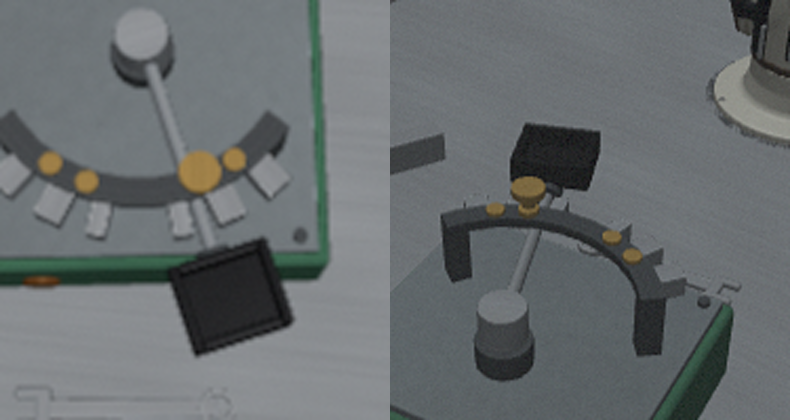

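The bar lies in the notch between the 4th and 5th teeth, at the tall marker. The cup floor is at 0.164 m, its fully risen height. The robot is clear of everything.

```bash
python3 -c "
from workcell import *
print(job_done())"
```

```text
the job is handed in; nothing more can be done
None
```

The job is handed in: the cap was pressed fully down and sprang back up, and the lever rose fully home in the tall marker's notch without entering any other. I did not touch the offcut or the wrench.

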